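# Fetch the jar from behind the tall bottles for weighing

## Robot

A 6-joint arm with a two-finger parallel gripper is mounted at the origin on the work surface. World frame = base frame: x ahead of the robot, y to its left, z up, the work surface at z = 0. Lengths are in mm, angles in rad, forces in N, time in s.
With the tool pointing down it reaches from about 275 to 1000 mm from the base axis. Payload 8.4 kg.
Tool frame: the origin (TCP) lies on the centre line of the jaws, within the pads' length; the fingertips stand r.tip_reach ahead of it and the grasp point (between the pads) lies 11 mm behind it (r.tip_reach is the distance from the TCP to the fingertips, in mm); z points along the fingers, y is the line along which they close (so a half turn about z gives the same grasp; the last joint's range is limited). The gripper opens to 85 mm and grips with 20 to 120 N. Pads are 22 mm wide; open, the fingers measure 114 mm over their backs; the gripper's body (76 mm by 85 mm) begins 54 mm behind the grasp point. The pads swing forward as they close: fully open they stand 13 mm farther back than shut.
Start: joints at [1.187, 0.353, 1.633, -0, 1.155, -0.002], TCP at [232.868, 580, 201.081] pointing down, gripper open.
Joint ranges: [-2.63, 2.63], [-0.92, 2.1], [0.06, 2.66], [-1.3, 4.44], [0, 2.69], [-3.02, 3.02]. Speed limits (rad/s): [2.22, 2.22, 2.79, 3.14, 3.14, 3.14].

## Interface

Orientations are given as [roll, pitch, yaw] about the fixed x, y, z axes, in that order (R = Rz(yaw) Ry(pitch) Rx(roll)).
In Python, from rig import r gives the robot as it stands.
- The arm moves only by the tool carry_out, never from a script. Its argument "targets" is a list of rows, each an object with "dp": the shift along the tool's x, y, z in mm, a list of three; "yaw": the turn about the tool's z in degrees. A call has 1 to 12 rows; each row is the pose to reach, as a shift and turn from the pose commanded when the call began, along the tool's axes at that moment; what a row does not reach only later rows make up. A row lasts 1/8 s, in which the tool goes at most 62.5 mm and 10.7 degrees, less where a joint would pass 70% of its speed; a pose out of reach is approached as far as the arm can. A call with a gripper value outside its range is refused whole. "fingers" is the opening, from -1 (shut) to 1 (fully open), so that 0 is half open, set as the call begins (left out, the last holds). The fingers move at their own pace and stop on an object; "grip_force" is the grip in N (left out, the last holds). Time passes only in rows, so rows that repeat a pose let the fingers close. It gives the time, the measured TCP pose, the force, the opening and the grip force at its end, in the units of the state.
- r.sense(): the state, without advancing time (a new reading comes with each control period).
- r.grab_frame(name): name is "scene" or "top"; returns the picture (384x512x3 uint8, red, green, blue); there is no depth.
- r.get_calibration(name): a dict with "fx", "fy", "cx", "cy" (pixels), "rvec" (rotation vector, rad) and "tvec" (3), from world to camera coordinates, as OpenCV has them. Camera axes: x right, y down, z forward; pixel columns grow to the right and rows downward; lengths in mm; the calibration is good to about 2 mm. A picture is of the moment at which its call begins. get_calibration takes no time and is no camera call.
- r.sign_off(): hands the job in; it is judged then, once.
The state is a dict: "clock": time; "qpos": joint angles; "qvel": joint speeds; "joint_efforts": joint torques, N m; "eef_pos": TCP position; "tcp_rot": TCP orientation; "contact_force": force on the tool from outside, world axes, zero at the start; "wrist_torque": the same for the moment, N m; "opening": opening from 0.0 (shut) to 1.0 (fully open); "grasp_force": force on a finger pad.
Only numpy, scipy, OpenCV 4.12 (cv2) and the standard library are available. Lean on these libraries where they do the work, as an engineer would, in place of code of your own. Each camera call takes 0.05 s, during which the arm holds its last target. There are 200 camera calls.

## Task

The small white-lidded jar at the back of the white lane rack has to go on the balance, but two tall bottles stand in its way. First stand both tall bottles in the yellow side tray, then set the jar upright in the middle of the balance's round steel pan, and only then put the tall bottles back in the rack, each upright and centred on the pad of its own cap colour. Do not knock anything over, and leave the dropper bottle and the green-capped flask where they are.

Things in the scene. Friction and masses are not known exactly. Their poses are not given: they have to be found in the camera images.
- bottle_red: Tall round amber glass bottle with a red cap and a white paper label, loose, about 0.2 kg. Body diameter 42 mm from the underside up to 86 mm, short shoulder, then the cap, diameter 34 mm, from 94 to 124 mm. Origin: centre of the underside; z up; yaw has no meaning. Starts on the red pad. Best taken across the rack's lane (fingers closing along the rack's y), above the rack's walls.
- bottle_blue: Tall amber bottle with a blue cap, otherwise the same as bottle_red (same sizes, same origin). Starts on the blue pad.
- jar: Short round amber jar with a flat white lid of the same diameter, loose, about 0.09 kg: 44 mm diameter, 40 mm high. Origin: centre of the underside; z up; yaw has no meaning. Starts on the floor of the rack's lane behind both tall bottles, around rack x = +39 mm; it is lower than the rack's walls, so it can be gripped only along the lane (fingers closing along the rack's x), once the tall bottles in front are gone.
- rack: White lane rack, fixed. Outside 218 mm long (its x), 68 mm wide (its y); the lane between the side walls is 60 mm wide, its floor 6 mm above the table; side walls and the wall at the +x end are 4 mm thick and reach 52 mm above the table; the -x end, towards the robot, is open. Origin: on the table under the rack's centre; x along the lane from the open front to the back wall. The places along the lane are at x = -77 mm (front pad), -19 mm (second pad) and about +39 mm (jar).
- pad_red: Red square pad, 56 x 56 mm, 3 mm thick, fixed on the lane's floor (top 9 mm above the table), with red clips on top of the side walls beside it. It lies at the front or the second place of the lane, differently each time. Origin: centre of the pad's underside, axes as the rack's. Home of bottle_red.
- pad_blue: Blue pad with blue clips, otherwise the same as pad_red, at the other of the two places. Home of bottle_blue.
- tray: Yellow open side tray, fixed, empty: 200 mm (its x) by 140 mm (its y) outside, 20 mm high, walls and floor 5 mm thick. Origin: on the table under its centre. Room for both tall bottles, for instance at x = -50 and +50 mm.
- scale: White weighing balance, fixed, with a round steel pan of 112 mm diameter, flat, its top 58 mm above the table. Origin: on the table straight under the pan's centre; the dark display lies on the -x side. The white housing, 44 mm high, reaches from x = -128 to +78 mm and 75 mm to either side.
- dropper: Small amber dropper bottle with a black top, 32 mm diameter, 93 mm high, loose; a bystander to be left alone. Origin: centre of the underside.
- flask: White plastic flask with a green cap, 54 mm diameter, 90 mm high, loose; a bystander to be left alone. Origin: centre of the underside.

How it is judged (in metres and radians):
On the way, in this order (a step that is already met when the one before it is completed fails the run):
1. both tall bottles stand released in the side tray, the jar not yet moved (x of bottle_red in the frame of tray between -0.095 and 0.095 m and y of bottle_red in the frame of tray between -0.065 and 0.065 m and z of bottle_red in the frame of tray between 0 and 0.015 m and angle between each of bottle_red, bottle_blue's own z axis and vertical below 0.12 rad and x of bottle_blue in the frame of tray between -0.095 and 0.095 m and y of bottle_blue in the frame of tray between -0.065 and 0.065 m and z of bottle_blue in the frame of tray between 0 and 0.015 m and contact force between the fingers and bottle_red below 0.3 N and linear speed of each of bottle_red, bottle_blue below 0.03 m/s and contact force between the fingers and bottle_blue below 0.3 N and distance of jar from where it was at the start of the episode below 0.02 m), for 0.2 s.
2. the jar stands released on the middle of the balance pan while both tall bottles are still in the tray (horizontal distance between jar and scale below 0.015 m and z of jar in the frame of scale between 0.052 and 0.064 m and angle between each of jar, bottle_red, bottle_blue's own z axis and vertical below 0.12 rad and contact force between the fingers and jar below 0.3 N and linear speed of jar below 0.03 m/s and x of bottle_red in the frame of tray between -0.095 and 0.095 m and y of bottle_red in the frame of tray between -0.065 and 0.065 m and z of bottle_red in the frame of tray between 0 and 0.015 m and x of bottle_blue in the frame of tray between -0.095 and 0.095 m and y of bottle_blue in the frame of tray between -0.065 and 0.065 m and z of bottle_blue in the frame of tray between 0 and 0.015 m), for 0.2 s.
At the end, for the whole second after the job is handed in: The jar stands upright on the balance pan within 15 mm of its centre; the red-capped bottle stands upright within 14 mm of the centre of the red pad and the blue-capped one within 14 mm of the centre of the blue pad; all are released and at rest (horizontal distance between jar and scale below 0.015 m and z of jar in the frame of scale between 0.052 and 0.064 m and angle between each of jar, bottle_red, bottle_blue's own z axis and vertical below 0.12 rad and contact force between the fingers and jar below 0.3 N and linear speed of each of jar, bottle_red, bottle_blue below 0.03 m/s and horizontal distance between bottle_red and pad_red below 0.014 m and z of bottle_red in the frame of pad_red between -0.001 and 0.008 m and contact force between the fingers and bottle_red below 0.3 N and horizontal distance between bottle_blue and pad_blue below 0.014 m and z of bottle_blue in the frame of pad_blue between -0.001 and 0.008 m and contact force between the fingers and bottle_blue below 0.3 N); the robot touches nothing.
It fails at once if a bottle or the jar is knocked over (angle between any of bottle_red, bottle_blue, jar's own z axis and vertical above 0.7 rad).
It fails at once if the dropper bottle or the flask is disturbed (distance of any of dropper, flask from where it was at the start of the episode above 0.02 m or angle between any of dropper, flask's own z axis and vertical above 0.5 rad).
It also fails if it takes over 125 s, if anything falls off the work surface, if the arm or the gripper's body presses on something with over 40 N, if the wrist force passes 120 N, or if a joint passes its speed limit or range.

## Working session

There is one attempt and no reset: what is moved stays moved. The work goes in short steps, Python scripts to look and compute and a tool call to move; the robot and the scene stay as the last step left them, time stands still between calls to the robot, and variables do not carry over. Pictures are saved under pics/ and viewed, at most 15 in all, crops included, and the job is handed in when it is done.

Besides the shell and the picture viewer there is one more tool, called after "Request:" as name(argument=value, ...) on one line, values as JSON. carry_out: Moves the arm, as the interface text tells. Its arguments: {"type":"object","properties":{"targets":{"type":"array","items":{"type":"object","properties":{"dp":{"type":"array","items":{"type":"number"}},"yaw":{"type":"number"}}}},"fingers":{"type":"number"},"grip_force":{"type":"number"}},"required":["targets"]}

```bash
mkdir -p pics
python3 - <<'E'
from rig import r
import cv2
s=r.sense(); print(s, r.tip_reach)
for n in("scene","top"):
    im=r.grab_frame(n); cv2.imwrite(f"pics/{n}0.png",cv2.resize(im[:,:,::-1],(800,600),interpolation=cv2.INTER_CUBIC)); print(r.get_calibration(n))
E
```

```text
{'clock': 0.0, 'qpos': array([ 1.18658105e+00,  3.53660383e-01,  1.63413785e+00,  1.76219351e-05,
        1.15524210e+00, -2.36264060e-03]), 'qvel': array([ 7.80425129e-05, -7.02884426e-04, -2.78247626e-03, -1.40698969e-04,
        1.10228826e-03,  4.44222761e-04]), 'joint_efforts': array([-2.08266676e-03, -6.05212355e+01, -3.42084074e+01, -2.35226953e-04,
        9.09407157e-03,  1.62867019e-05]), 'eef_pos': array([232.67154137, 579.49771599, 200.35250421]), 'tcp_rot': array([-3.14014502e+00, -1.95321492e-05,  2.75973288e+00]), 'contact_force': array([-0.09608405,  0.37715195,  0.50920017]), 'wrist_torque': array([-0.0240735 , -0.02067781,  0.03337806]), 'grasp_force': 0.0, 'opening': 0.9962072398490218} 8.0
{'fx': 440.9498517178276, 'fy': 440.9498517178276, 'cx': 251.881488374652, 'cy': 187.61264191695642, 'rvec': array([ 2.04190792,  0.94495191, -0.4529138 ]), 'tvec': array([-335.05017593, -210.00078921, 1741.75755919])}
{'fx': 431.07795803768215, 'fy': 431.07795803768215, 'cx': 254.20864839141112, 'cy': 187.01340908725868, 'rvec': array([ 2.13115183, -2.17128721,  0.20148201]), 'tvec': array([  -6.5099622 ,  516.63683655, 1118.51891239])}
```

View pics/scene0.png

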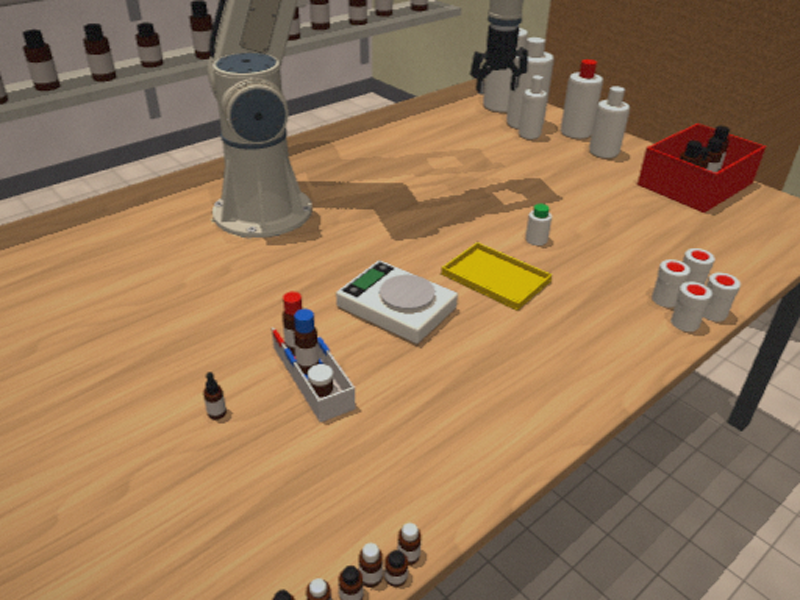

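View pics/top0.png

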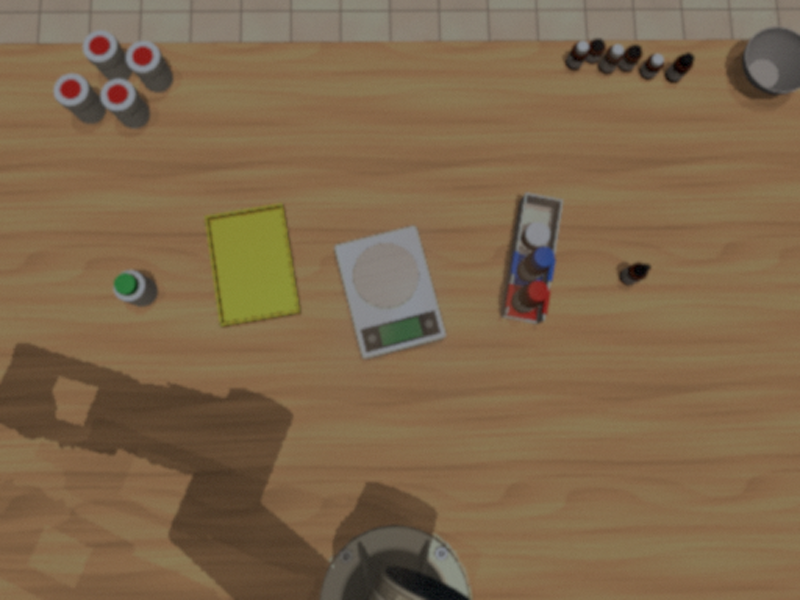

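The scene view shows the whole bench. In the top view, red (535,293), blue (540,260) and jar (537,237) stand in the rack, the pan is at (386,275), the tray at (253,265), the dropper at (633,273) and the flask at (130,287). I'll enlarge the crops.

```bash
cat > h.py <<'E'
from rig import r
import cv2, numpy as np
def ray(n,px,z):
    c=r.get_calibration(n); K=np.array([[c['fx'],0,c['cx']],[0,c['fy'],c['cy']],[0,0,1]])
    R=cv2.Rodrigues(c['rvec'])[0]; o=-R.T@c['tvec']
    d=R.T@np.linalg.inv(K)@np.array([px[0],px[1],1.]); return (o+d*(z-o[2])/d[2]).round(1)[:2]
def crop(im,x0,x1,y0,y1,s): return cv2.resize(im[y0:y1,x0:x1,::-1],None,fx=s,fy=s,interpolation=cv2.INTER_CUBIC)
E
python3 - <<'E'
from h import *
im=r.grab_frame("top")
a=crop(im,315,370,118,214,6); b=crop(im,210,286,140,236,6)
cv2.imwrite("pics/c1.png",np.hstack([a,b]))
E
```

```text
(no output)
```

View pics/c1.png

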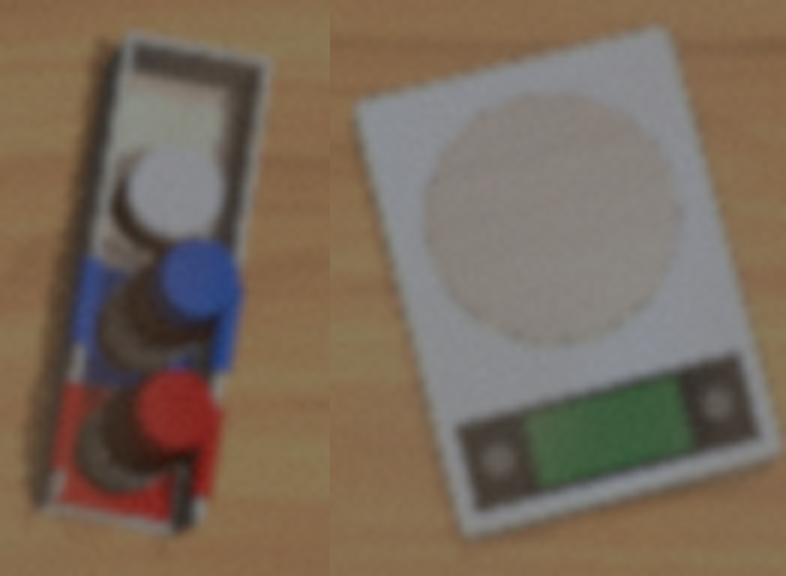

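The crop shows the red cap centre at (177,412), the blue cap at (200,280), the jar lid at (175,193), the rack's back corners at (128,33) and (270,58), and the pan centre at (553,218).

Run:
```python
from h import *
A=lambda x,y:(315+(x+.5)/6-.5,118+(y+.5)/6-.5)
B=lambda x,y:(210+(x-330+.5)/6-.5,140+(y+.5)/6-.5)
T=lambda x,y:((x+.5)/1.5625-.5,(y+.5)/1.5625-.5)
for k,p,z in[("red",A(177,412),133),("blue",A(200,280),133),("jar",A(175,193),46),("rackBL",A(126,33),52),("rackBR",A(271,58),52),("rackFR",A(202,530),52),("rackFL",A(42,507),52),("pan",B(553.5,217.5),58),
 ("sc1",B(358,103),44),("sc2",B(664,27),44),("sc3",B(780,457),44),("sc4",B(468,537),44),
 ("tr1",T(207,217),20),("tr2",T(284,205),20),("tr3",T(300,314),20),("tr4",T(222,326),20),("flask",T(126,285),90),("drop",T(642,269),93)]:
    print(k,ray("top",p,z))
```

```text
red [ 500.  -237.3]
blue [ 555.7 -250. ]
jar [ 614.7 -262.9]
rackBL [ 688.7 -242.9]
rackBR [ 676. -309.]
rackFR [ 459.6 -265.2]
rackFL [ 471.1 -194.3]
pan [544.2   3.4]
sc1 [600.8  90.4]
sc2 [634.2 -48.7]
sc3 [437.2 -95.3]
sc4 [404.5  43.4]
tr1 [660.9 318.1]
tr2 [681.1 182.3]
tr3 [484.8 153.5]
tr4 [466.2 287.8]
flask [528.4 428.7]
drop [ 541.1 -423.8]
```

```bash
cat >> h.py <<'E'
def to(x,y,z,a):  # a: world angle of closing line, deg
    s=r.sense(); p=s['eef_pos']; w=s['tcp_rot'][2]
    d=np.array([x,y,z])-p; X=np.array([np.cos(w),np.sin(w)]); Y=np.array([np.sin(w),-np.cos(w)])
    cur=np.degrees(w)-90; t=-((a-cur+180)%360-180)
    print("dp",[round(d[:2]@X,1),round(d[:2]@Y,1),round(-d[2],1)],"yaw",round(t,1),"clock",s['clock'],"ang",round(cur,2),p.round(1))
E
python3 -c "
from h import *
to(499.7,-237.2,200,77.8)"
```

```text
dp [np.float64(-552.1), np.float64(-658.6), np.float64(0.5)] yaw -9.7 clock 0.15 ang 68.13 [232.7 579.6 200.5]
```

Request:
carry_out(targets=[{"dp": [-20,-24,0],"yaw": -1},{"dp": [-58,-69,0],"yaw": -2},{"dp": [-98,-117,0],"yaw": -3},{"dp": [-138,-165,0],"yaw": -4},{"dp": [-178,-213,0],"yaw": -5},{"dp": [-218,-261,0],"yaw": -6},{"dp": [-258,-309,0],"yaw": -7},{"dp": [-298,-357,0],"yaw": -8},{"dp": [-338,-405,0],"yaw": -9},{"dp": [-378,-453,0],"yaw": -9.7},{"dp": [-418,-501,0],"yaw": -9.7},{"dp": [-455,-545,0],"yaw": -9.7}], fingers=1, grip_force=40)

```text
clock: 1.65
eef_pos: [452.3, -97.6, 201.2]
tcp_rot: [3.141, 0.0, 2.928]
contact_force: [1.2, 1.0, 1.0]
opening: 1.0
grasp_force: 0.0
```

```bash
python3 -c "
from h import *
to(499.7,-237.2,200,77.8)"
```

```text
dp [np.float64(-75.8), np.float64(-126.5), np.float64(1.2)] yaw -0.0 clock 1.65 ang 77.78 [452.3 -97.6 201.2]
```

Request:
carry_out(targets=[{"dp": [-22,-36,0],"yaw": 0},{"dp": [-50,-80,0],"yaw": 0},{"dp": [-70,-115,0],"yaw": 0},{"dp": [-75,-125,0],"yaw": 0},{"dp": [-75,-125,0],"yaw": 0},{"dp": [-75,-125,0],"yaw": 0}])

```text
clock: 2.4
eef_pos: [498.5, -232.1, 200.9]
tcp_rot: [3.141, -0.001, 2.93]
contact_force: [-0.5, 0.1, 1.0]
opening: 0.999
grasp_force: 0.0
```

Run:
```python
from h import *
to(499.7,-237.2,73,77.8)
im=r.grab_frame("top"); a=crop(im,290,390,110,230,5)
im=r.grab_frame("scene");print(a.shape); b=crop(im,160,240,160,280,5)[:,:300]
cv2.imwrite("pics/c2.png",np.hstack([a[:600],b[:600]]))
```

```text
dp [np.float64(-2.3), np.float64(-4.7), np.float64(127.9)] yaw 0.1 clock 2.4 ang 77.86 [ 498.5 -232.1  200.9]
(600, 500, 3)
```

View pics/c2.png

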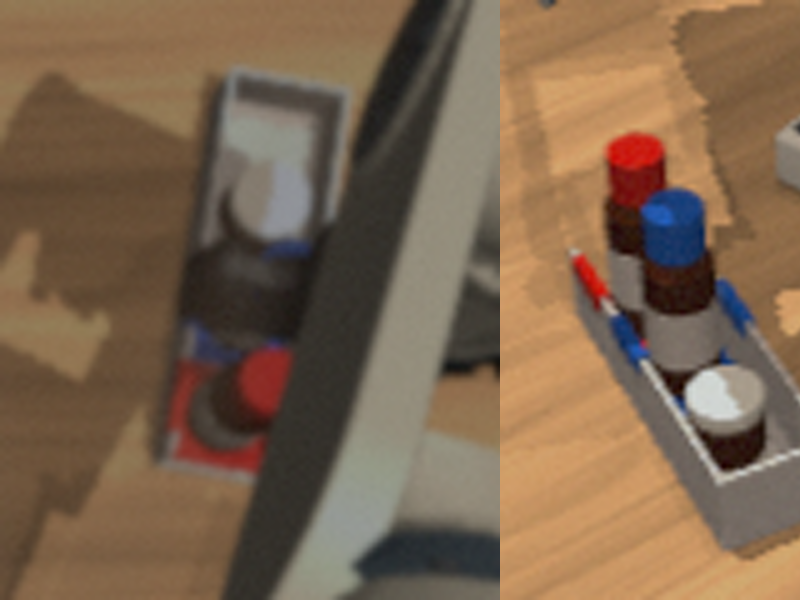

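The left panel is the top view with the arm over the red bottle at (265,385). The right panel is the scene view, with the red cap top at (637,150), the blue cap top at (674,207) and the jar lid at (726,392).

Run:
```python
from h import *
S=lambda x,y:(160+(x-500+.5)/5-.5,160+(y+.5)/5-.5)
for p,z in[((637,150),133),((674,207),133),((726,392),46)]: print(ray("scene",S(*p),z))
```

```text
[ 504.1 -235.4]
[ 559.5 -248.9]
[ 617.7 -261.6]
```

Request:
carry_out(targets=[{"dp": [0,-5,15],"yaw": 0},{"dp": [0,-5,45],"yaw": 0},{"dp": [0,-5,75],"yaw": 0},{"dp": [0,-5,100],"yaw": 0},{"dp": [0,-5,118],"yaw": 0},{"dp": [0,-5,127],"yaw": 0},{"dp": [0,-5,127],"yaw": 0},{"dp": [0,-5,127],"yaw": 0}])

```text
clock: 3.5
eef_pos: [498.5, -238.5, 74.8]
tcp_rot: [-3.141, 0.001, 2.929]
contact_force: [-0.3, 0.3, -0.5]
opening: 1.003
grasp_force: 0.0
```

Run:
```python
from h import *
to(501.5,-236.5,73,77.8)
im=r.grab_frame("scene"); b=crop(im,150,250,150,270,5)
cv2.imwrite("pics/c3.png",b)
```

```text
dp [np.float64(-2.5), np.float64(2.6), np.float64(1.8)] yaw 0.0 clock 3.5 ang 77.83 [ 498.5 -238.5   74.8]
```

View pics/c3.png

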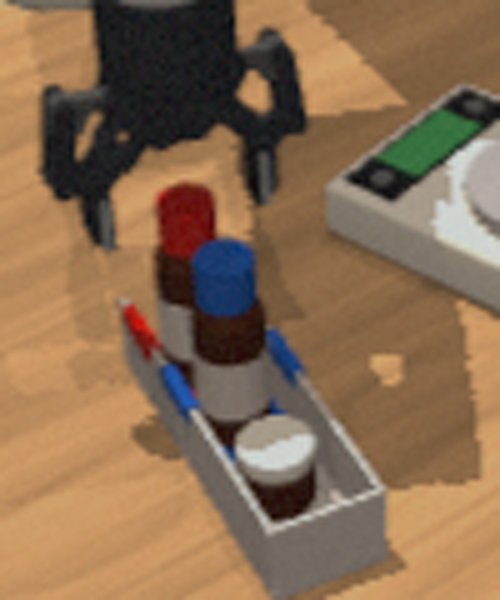

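The open gripper straddles the red bottle, with its tips at about (105,243) and (262,203). I'll check their height by projection.

Run:
```python
from h import *
c=r.get_calibration("scene"); K=np.array([[c['fx'],0,c['cx']],[0,c['fy'],c['cy']],[0,0,1]])
P=[]
u=np.array([np.cos(np.radians(77.8)),np.sin(np.radians(77.8))])
for z in(67,80,95):
  for s in(-46,46): P.append([498.5+s*u[0],-238.5+s*u[1],z])
q=cv2.projectPoints(np.array(P),c['rvec'],c['tvec'],K,None)[0][:,0]
print(((q-150+.5)*5-.5).round())
```

```text
[[110. 312.]
 [259. 266.]
 [108. 295.]
 [257. 248.]
 [105. 274.]
 [256. 228.]]
```

Run:
```python
from h import *
s=r.sense();print(s['eef_pos'],s['clock'],s['qpos'].round(3))
c=r.get_calibration("scene"); K=np.array([[c['fx'],0,c['cx']],[0,c['fy'],c['cy']],[0,0,1]])
u=np.array([np.cos(np.radians(68.1)),np.sin(np.radians(68.1))])
P=[[232.7+t*u[0],579.5+t*u[1],z] for z in(193,206,250) for t in(-46,46)]
print(cv2.projectPoints(np.array(P),c['rvec'],c['tvec'],K,None)[0][:,0]*1.5625)
im=r.grab_frame("scene"); b=crop(im,150,250,150,270,5)
cv2.imwrite("pics/c4.png",b); print(np.abs(cv2.imread("pics/c3.png").astype(int)-b).mean())
```

```text
[ 498.5815142  -238.47915915   74.92800087] 3.55 [-0.449  0.396  1.895 -0.     0.848 -1.807]
[[476.77762808 111.57324485]
 [508.82067043 107.70185646]
 [477.22522498 106.73248369]
 [509.40053355 102.91096335]
 [478.76970128  90.02897003]
 [511.40087308  86.3839373 ]]
1.8871255555555555
```

Run:
```python
from h import *
a=crop(r.grab_frame("top"),290,390,110,230,5); b=crop(r.grab_frame("scene"),150,210,130,250,5)
cv2.imwrite("pics/c5.png",np.hstack([a,b]))
```

```text
(no output)
```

View pics/c5.png

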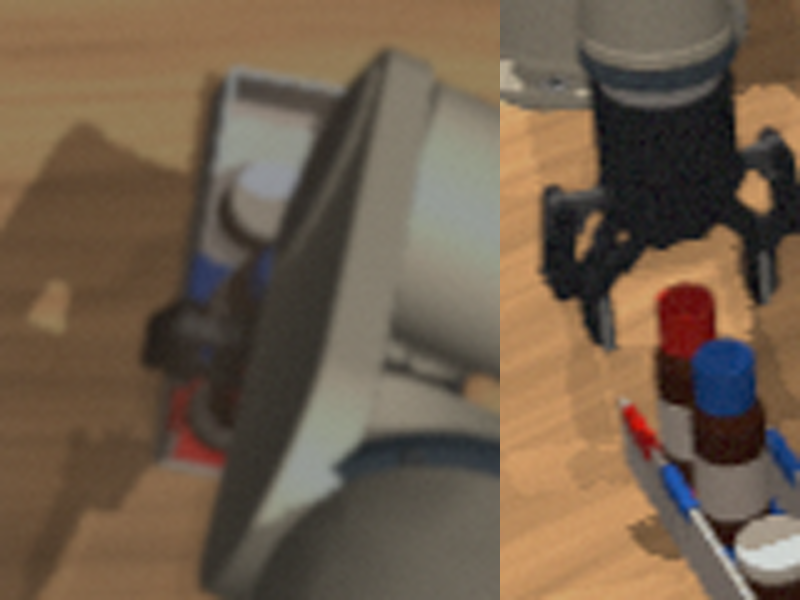

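The top panel shows the +y finger's outer knuckle at about (160,335). In the scene panel the same knuckle is at about (775,150), and the tips at (605,345) and (765,300) look high. I'll triangulate.

Run:
```python
from h import *
T=(290+160/5,110+335/5); S1=(150+275/5,130+150/5); S2=(150+265/5,130+300/5);S3=(150+105/5,130+345/5)
for z in(60,80,100,120,140,160,180): print(z,ray("top",T,z),"knuckle",ray("scene",S1,z),"tip+y",ray("scene",S2,z),"tip-y",ray("scene",S3,z))
```

```text
60 [ 537.5 -197. ] knuckle [320.5 -44.6] tip+y [ 453.1 -148.3] tip-y [ 428.7 -247.9]
80 [ 533.9 -193.2] knuckle [345.9 -61.9] tip+y [ 475.3 -163. ] tip-y [ 451.5 -260.2]
100 [ 530.2 -189.4] knuckle [371.3 -79.1] tip+y [ 497.5 -177.7] tip-y [ 474.3 -272.5]
120 [ 526.6 -185.6] knuckle [396.8 -96.4] tip+y [ 519.7 -192.5] tip-y [ 497.  -284.8]
140 [ 523.  -181.8] knuckle [ 422.2 -113.7] tip+y [ 541.8 -207.2] tip-y [ 519.8 -297.1]
160 [ 519.4 -178. ] knuckle [ 447.6 -131. ] tip+y [ 564. -222.] tip-y [ 542.6 -309.4]
180 [ 515.7 -174.1] knuckle [ 473.1 -148.2] tip+y [ 586.2 -236.7] tip-y [ 565.4 -321.7]
```

Request:
carry_out(targets=[{"dp": [-2,2,2],"yaw": 0},{"dp": [-2,2,4],"yaw": 0},{"dp": [-2,2,6],"yaw": 0}])

```text
clock: 4.08
eef_pos: [500.3, -236.6, 67.9]
tcp_rot: [3.142, -0.0, 2.929]
contact_force: [0.7, 0.6, -0.5]
opening: 1.002
grasp_force: 0.0
```

Request:
carry_out(targets=[{"dp": [0,0,1],"yaw": 0},{"dp": [0,0,2],"yaw": 0},{"dp": [0,0,2],"yaw": 0}])

```text
clock: 4.45
eef_pos: [500.2, -236.6, 66.0]
tcp_rot: [3.142, -0.0, 2.929]
contact_force: [-0.6, 0.3, 0.5]
opening: 0.998
grasp_force: 0.0
```

Request:
carry_out(targets=[{"dp": [0,0,1],"yaw": 0},{"dp": [0,0,2],"yaw": 0},{"dp": [0,0,2],"yaw": 0}])

```text
clock: 4.82
eef_pos: [500.3, -236.6, 64.0]
tcp_rot: [3.142, -0.0, 2.929]
contact_force: [0.2, 0.4, -0.4]
opening: 0.999
grasp_force: 0.0
```

Request:
carry_out(targets=[{"dp": [0,0,2],"yaw": 0},{"dp": [0,0,4],"yaw": 0},{"dp": [0,0,4],"yaw": 0}])

```text
clock: 5.2
eef_pos: [500.1, -236.6, 59.8]
tcp_rot: [3.142, -0.0, 2.929]
contact_force: [-0.9, -0.4, -0.7]
opening: 0.999
grasp_force: 0.0
```

Request:
carry_out(targets=[{"dp": [0,0,2],"yaw": 0},{"dp": [0,0,4],"yaw": 0},{"dp": [0,0,4],"yaw": 0}])

```text
clock: 5.58
eef_pos: [500.2, -236.6, 55.9]
tcp_rot: [3.142, -0.0, 2.929]
contact_force: [0.0, 0.8, -0.5]
opening: 1.001
grasp_force: 0.0
```

Run:
```python
from h import *
to(501.5,-236.5,73,77.8)
a=crop(r.grab_frame("scene"),150,250,140,240,6)
cv2.imwrite("pics/c6.png",a)
```

```text
dp [np.float64(-1.3), np.float64(0.3), np.float64(-17.1)] yaw 0.0 clock 5.575 ang 77.83 [ 500.2 -236.6   55.9]
```

View pics/c6.png

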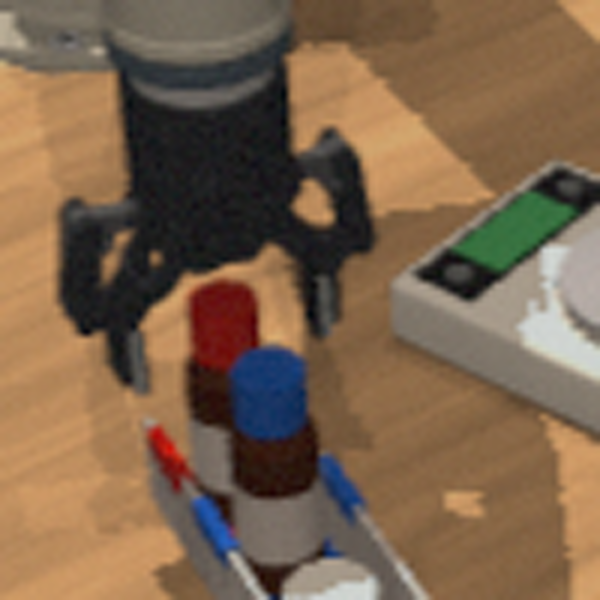

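The tips are at (137,390) and (322,333), so they sit at about z = 94 while the reported TCP is 56. The reported z therefore reads about 33 mm too low. I'll descend another 14 mm.

Request:
carry_out(targets=[{"dp": [-1,0,4],"yaw": 0},{"dp": [-1,0,8],"yaw": 0},{"dp": [-1,0,11],"yaw": 0},{"dp": [-1,0,14],"yaw": 0},{"dp": [-1,0,14],"yaw": 0}])

```text
clock: 6.25
eef_pos: [501.1, -236.8, 41.8]
tcp_rot: [3.141, -0.0, 2.929]
contact_force: [-0.7, -0.4, 0.9]
opening: 1.0
grasp_force: 0.0
```

Request:
carry_out(targets=[{"dp": [0,0,0]},{"dp": [0,0,0]},{"dp": [0,0,0]},{"dp": [0,0,0]},{"dp": [0,0,0]},{"dp": [0,0,0]},{"dp": [0,0,0]},{"dp": [0,0,0]}], fingers=-1, grip_force=30)

```text
schema error: expected keys dp, yaw
```

Run:
```python
from h import *
to(501.5,-236.5,73,77.8)
a=crop(r.grab_frame("scene"),150,250,140,240,6)
cv2.imwrite("pics/c7.png",a)
```

```text
dp [np.float64(-0.3), np.float64(0.3), np.float64(-31.2)] yaw 0.0 clock 6.25 ang 77.82 [ 501.1 -236.8   41.8]
```

View pics/c7.png

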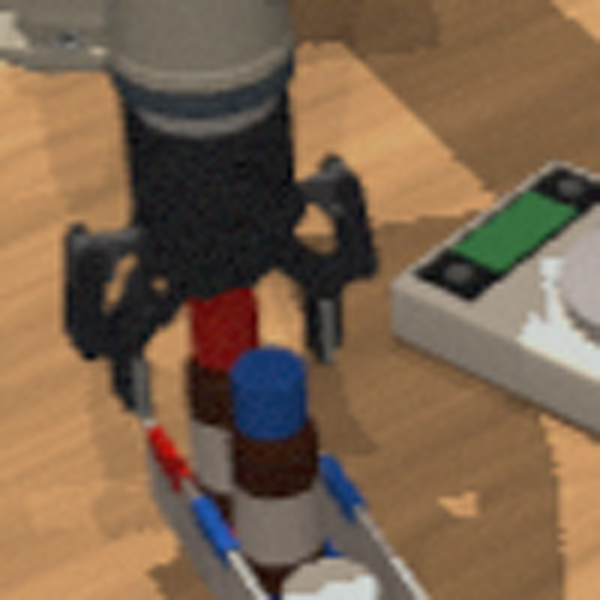

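The tips at (140,415) and (325,360) are level with the top of the glass body, so I'll close the gripper here.

Request:
carry_out(targets=[{"dp": [0,0,0],"yaw": 0},{"dp": [0,0,0],"yaw": 0},{"dp": [0,0,0],"yaw": 0},{"dp": [0,0,0],"yaw": 0},{"dp": [0,0,0],"yaw": 0},{"dp": [0,0,0],"yaw": 0},{"dp": [0,0,0],"yaw": 0},{"dp": [0,0,0],"yaw": 0}], fingers=-1, grip_force=30)

```text
clock: 7.3
eef_pos: [501.4, -237.0, 42.4]
tcp_rot: [-3.141, 0.0, 2.929]
contact_force: [-0.5, -0.5, 5.3]
opening: 0.482
grasp_force: 30.3
```

Request:
carry_out(targets=[{"dp": [0,0,-4],"yaw": 0},{"dp": [0,0,-12],"yaw": 0},{"dp": [0,0,-30],"yaw": 0},{"dp": [0,0,-55],"yaw": 0},{"dp": [0,0,-80],"yaw": 0},{"dp": [0,0,-105],"yaw": 0},{"dp": [0,0,-120],"yaw": 0},{"dp": [0,0,-130],"yaw": 0},{"dp": [0,0,-130],"yaw": 0}])

```text
clock: 8.43
eef_pos: [501.5, -236.9, 172.6]
tcp_rot: [-3.141, 0.001, 2.929]
contact_force: [-0.5, 0.0, -2.9]
opening: 0.481
grasp_force: 30.7
```

Run:
```python
from h import *
to(523.8,227.9,172,77.8)
```

```text
dp [np.float64(76.3), np.float64(459.1), np.float64(0.6)] yaw 0.0 clock 8.425 ang 77.83 [ 501.5 -236.9  172.6]
```

Request:
carry_out(targets=[{"dp": [2,15,0],"yaw": 0},{"dp": [9,55,0],"yaw": 0},{"dp": [17,105,0],"yaw": 0},{"dp": [26,155,0],"yaw": 0},{"dp": [34,205,0],"yaw": 0},{"dp": [42,255,0],"yaw": 0},{"dp": [51,305,0],"yaw": 0},{"dp": [59,355,0],"yaw": 0},{"dp": [67,405,0],"yaw": 0},{"dp": [73,440,0],"yaw": 0},{"dp": [76,459,0],"yaw": 0},{"dp": [76,459,0],"yaw": 0}])

```text
clock: 9.93
eef_pos: [523.1, 228.8, 171.4]
tcp_rot: [-3.141, -0.001, 2.931]
contact_force: [0.0, -0.1, -1.2]
opening: 0.483
grasp_force: 31.0
```

Request:
carry_out(targets=[{"dp": [0,0,15],"yaw": 0},{"dp": [0,0,45],"yaw": 0},{"dp": [0,0,75],"yaw": 0},{"dp": [0,0,95],"yaw": 0},{"dp": [0,0,108],"yaw": 0},{"dp": [0,0,115],"yaw": 0},{"dp": [0,0,115],"yaw": 0},{"dp": [0,0,115],"yaw": 0}])

```text
clock: 10.92
eef_pos: [524.3, 228.0, 57.8]
tcp_rot: [3.141, 0.001, 2.929]
contact_force: [1.0, -0.1, -2.1]
opening: 0.478
grasp_force: 31.0
```

Run:
```python
from h import *
to(523.8,227.9,38,77.8)
a=crop(r.grab_frame("scene"),215,375,100,220,5)
cv2.imwrite("pics/c8.png",a)
```

```text
dp [np.float64(0.5), np.float64(-0.2), np.float64(19.8)] yaw 0.0 clock 10.925 ang 77.82 [524.3 228.   57.8]
```

View pics/c8.png

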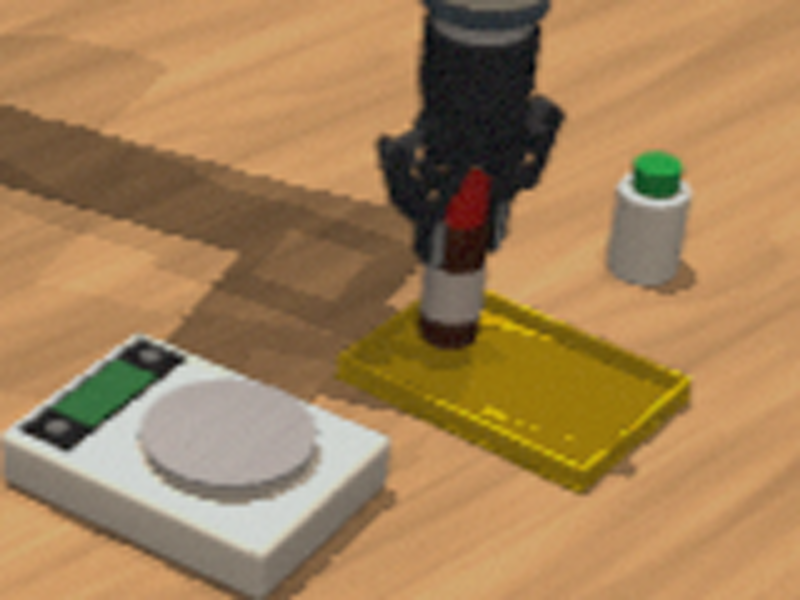

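The red bottle hangs over the tray, tilted about 8° (cap at (470,190), base at (450,335)). That leans less than its base radius, so it should right itself when it touches down. I'll lower it slowly.

Request:
carry_out(targets=[{"dp": [0,0,5],"yaw": 0},{"dp": [0,0,10],"yaw": 0},{"dp": [0,0,14],"yaw": 0},{"dp": [0,0,15],"yaw": 0}], grip_force=20)

```text
clock: 11.48
eef_pos: [523.5, 227.7, 41.6]
tcp_rot: [-3.141, -0.001, 2.929]
contact_force: [0.1, -0.1, -2.0]
opening: 0.48
grasp_force: 31.0
```

Request:
carry_out(targets=[{"dp": [0,0,1],"yaw": 0},{"dp": [0,0,2],"yaw": 0},{"dp": [0,0,2],"yaw": 0},{"dp": [0,0,2],"yaw": 0}])

```text
clock: 11.98
eef_pos: [523.9, 227.9, 40.1]
tcp_rot: [3.142, 0.0, 2.929]
contact_force: [0.0, 0.2, -2.0]
opening: 0.477
grasp_force: 31.0
```

Request:
carry_out(targets=[{"dp": [0,0,1],"yaw": 0},{"dp": [0,0,2],"yaw": 0},{"dp": [0,0,2],"yaw": 0},{"dp": [0,0,2],"yaw": 0}])

```text
clock: 12.48
eef_pos: [523.9, 227.9, 38.4]
tcp_rot: [3.141, 0.0, 2.929]
contact_force: [-0.8, -1.4, 4.5]
opening: 0.478
grasp_force: 31.4
```

Request:
carry_out(targets=[{"dp": [0,0,1],"yaw": 0},{"dp": [0,0,1.5],"yaw": 0},{"dp": [0,0,1.5],"yaw": 0}])

```text
clock: 12.85
eef_pos: [524.3, 227.9, 38.3]
tcp_rot: [3.141, 0.001, 2.929]
contact_force: [-6.2, -3.3, 21.3]
opening: 0.477
grasp_force: 33.2
```

Request:
carry_out(targets=[{"dp": [0,0,0],"yaw": 0},{"dp": [0,0,0],"yaw": 0},{"dp": [0,0,0],"yaw": 0},{"dp": [0,0,0],"yaw": 0}], fingers=0.2)

```text
clock: 13.35
eef_pos: [523.7, 227.8, 36.4]
tcp_rot: [-3.141, -0.0, 2.929]
contact_force: [0.1, -0.1, -0.7]
opening: 0.599
grasp_force: 0.0
```

Request:
carry_out(targets=[{"dp": [0,0,0],"yaw": 0},{"dp": [0,0,0],"yaw": 0},{"dp": [0,0,-2],"yaw": 0},{"dp": [0,0,-12],"yaw": 0},{"dp": [0,0,-40],"yaw": 0},{"dp": [0,0,-80],"yaw": 0},{"dp": [0,0,-120],"yaw": 0},{"dp": [0,0,-150],"yaw": 0},{"dp": [0,0,-160],"yaw": 0}], fingers=1)

```text
clock: 14.48
eef_pos: [524.9, 228.3, 199.2]
tcp_rot: [3.139, 0.003, 2.929]
contact_force: [0.4, -0.5, 0.4]
opening: 1.001
grasp_force: 0.0
```

Run:
```python
from h import *
to(557.5,-249.5,197,77.8)
a=crop(r.grab_frame("scene"),215,375,100,220,5)
cv2.imwrite("pics/c9.png",a)
```

```text
dp [np.float64(-132.7), np.float64(-460.2), np.float64(2.2)] yaw 0.0 clock 14.475 ang 77.83 [524.9 228.3 199.2]
```

View pics/c9.png

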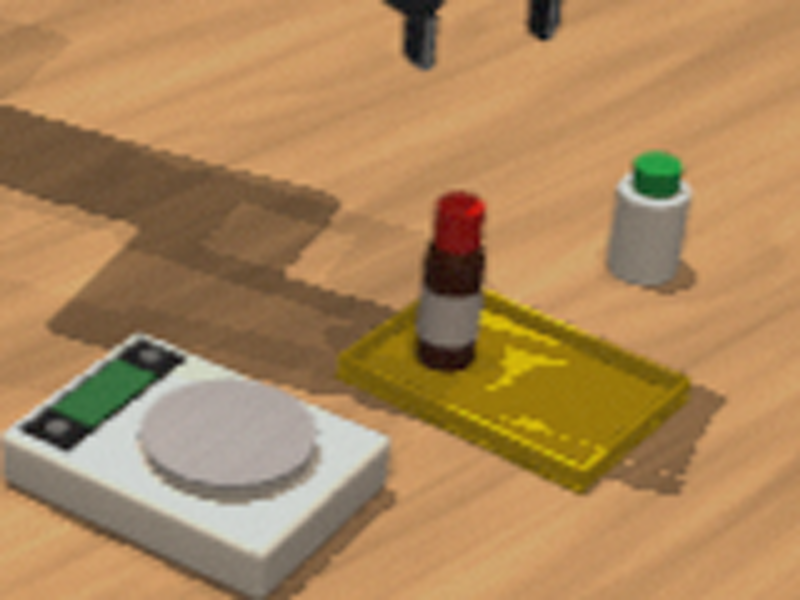

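The red bottle stands upright in the tray (cap (460,205), base (446,360), parallel to the flask). Next is blue.

Request:
carry_out(targets=[{"dp": [-6,-20,0],"yaw": 0},{"dp": [-19,-65,0],"yaw": 0},{"dp": [-33,-115,0],"yaw": 0},{"dp": [-48,-165,0],"yaw": 0},{"dp": [-62,-215,0],"yaw": 0},{"dp": [-76,-265,0],"yaw": 0},{"dp": [-91,-315,0],"yaw": 0},{"dp": [-105,-365,0],"yaw": 0},{"dp": [-118,-410,0],"yaw": 0},{"dp": [-127,-441,0],"yaw": 0},{"dp": [-132,-458,0],"yaw": 0},{"dp": [-132,-458,0],"yaw": 0}])

```text
clock: 16.02
eef_pos: [555.4, -248.4, 195.5]
tcp_rot: [3.141, -0.002, 2.927]
contact_force: [0.4, 0.7, -0.8]
opening: 0.997
grasp_force: 0.0
```

Run:
```python
from h import *
to(557.5,-249.5,42,77.8)
```

```text
dp [np.float64(-2.3), np.float64(-0.7), np.float64(153.5)] yaw -0.1 clock 16.025 ang 77.73 [ 555.4 -248.4  195.5]
```

Request:
carry_out(targets=[{"dp": [-2,0,20],"yaw": 0},{"dp": [-2,0,55],"yaw": 0},{"dp": [-2,0,90],"yaw": 0},{"dp": [-2,0,118],"yaw": 0},{"dp": [-2,0,138],"yaw": 0},{"dp": [-2,0,149],"yaw": 0},{"dp": [-2,0,149],"yaw": 0},{"dp": [-2,0,149],"yaw": 0}])

```text
clock: 17.02
eef_pos: [558.9, -248.3, 48.4]
tcp_rot: [-3.141, 0.001, 2.929]
contact_force: [-1.1, 0.5, -0.5]
opening: 0.999
grasp_force: 0.0
```

Run:
```python
from h import *
to(557.5,-249.5,42,77.8)
```

```text
dp [np.float64(1.1), np.float64(-1.4), np.float64(6.4)] yaw 0.0 clock 17.025 ang 77.83 [ 558.9 -248.3   48.4]
```

Request:
carry_out(targets=[{"dp": [1,-1,3],"yaw": 0},{"dp": [1,-1,6],"yaw": 0},{"dp": [1,-1,6],"yaw": 0}])

```text
clock: 17.4
eef_pos: [556.9, -248.9, 41.5]
tcp_rot: [3.142, -0.0, 2.929]
contact_force: [-0.2, -0.3, 0.4]
opening: 0.996
grasp_force: 0.0
```

Request:
carry_out(targets=[{"dp": [0,0,0],"yaw": 0},{"dp": [0,0,0],"yaw": 0},{"dp": [0,0,0],"yaw": 0},{"dp": [0,0,0],"yaw": 0},{"dp": [0,0,0],"yaw": 0},{"dp": [0,0,0],"yaw": 0},{"dp": [0,0,0],"yaw": 0}], fingers=-1, grip_force=50)

```text
clock: 18.27
eef_pos: [557.3, -249.1, 41.9]
tcp_rot: [-3.141, 0.001, 2.929]
contact_force: [-0.7, -0.2, 5.1]
opening: 0.471
grasp_force: 50.5
```

Request:
carry_out(targets=[{"dp": [0,0,-4],"yaw": 0},{"dp": [0,0,-12],"yaw": 0},{"dp": [0,0,-30],"yaw": 0},{"dp": [0,0,-55],"yaw": 0},{"dp": [0,0,-80],"yaw": 0},{"dp": [0,0,-105],"yaw": 0},{"dp": [0,0,-125],"yaw": 0},{"dp": [0,0,-136],"yaw": 0},{"dp": [0,0,-140],"yaw": 0},{"dp": [0,0,-140],"yaw": 0}])

```text
clock: 19.52
eef_pos: [556.8, -248.8, 181.4]
tcp_rot: [3.142, -0.0, 2.929]
contact_force: [0.6, 0.0, -2.2]
opening: 0.478
grasp_force: 50.9
```

Run:
```python
from h import *
to(622.6,242.9,180,77.8)
```

```text
dp [np.float64(39.4), np.float64(494.5), np.float64(1.4)] yaw 0.0 clock 19.525 ang 77.83 [ 556.8 -248.8  181.4]
```

Request:
carry_out(targets=[{"dp": [1,15,0],"yaw": 0},{"dp": [4,50,0],"yaw": 0},{"dp": [8,100,0],"yaw": 0},{"dp": [12,150,0],"yaw": 0},{"dp": [16,200,0],"yaw": 0},{"dp": [20,250,0],"yaw": 0},{"dp": [24,300,0],"yaw": 0},{"dp": [28,350,0],"yaw": 0},{"dp": [32,400,0],"yaw": 0},{"dp": [36,450,0],"yaw": 0},{"dp": [38,480,0],"yaw": 0},{"dp": [39,494,0],"yaw": 0}])

```text
clock: 21.02
eef_pos: [622.1, 244.5, 180.6]
tcp_rot: [-3.141, -0.001, 2.931]
contact_force: [0.4, -0.3, -2.5]
opening: 0.476
grasp_force: 51.1
```

Request:
carry_out(targets=[{"dp": [0,0,0],"yaw": 0},{"dp": [0,0,15],"yaw": 0},{"dp": [0,0,45],"yaw": 0},{"dp": [0,0,75],"yaw": 0},{"dp": [0,0,100],"yaw": 0},{"dp": [0,0,120],"yaw": 0},{"dp": [0,0,130],"yaw": 0},{"dp": [0,0,130],"yaw": 0},{"dp": [0,0,130],"yaw": 0}])

```text
clock: 22.15
eef_pos: [623.8, 242.5, 52.5]
tcp_rot: [3.141, 0.001, 2.929]
contact_force: [-0.8, 0.3, -2.7]
opening: 0.475
grasp_force: 51.1
```

Run:
```python
from h import *
to(622.6,242.9,38,77.8)
```

```text
dp [np.float64(1.2), np.float64(0.2), np.float64(14.5)] yaw 0.0 clock 22.15 ang 77.82 [623.8 242.5  52.5]
```

Request:
carry_out(targets=[{"dp": [1,0,5],"yaw": 0},{"dp": [1,0,10],"yaw": 0},{"dp": [1,0,12],"yaw": 0},{"dp": [1,0,12],"yaw": 0}])

```text
clock: 22.65
eef_pos: [622.0, 242.4, 39.3]
tcp_rot: [-3.141, -0.0, 2.929]
contact_force: [0.3, 0.8, -2.3]
opening: 0.468
grasp_force: 51.1
```

Request:
carry_out(targets=[{"dp": [0,0,1],"yaw": 0},{"dp": [0,0,2],"yaw": 0},{"dp": [0,0,2],"yaw": 0}])

```text
clock: 23.02
eef_pos: [622.3, 242.5, 38.0]
tcp_rot: [3.141, 0.0, 2.929]
contact_force: [-0.7, -0.6, 1.1]
opening: 0.471
grasp_force: 51.5
```

Request:
carry_out(targets=[{"dp": [0,0,1],"yaw": 0},{"dp": [0,0,1],"yaw": 0},{"dp": [0,0,1],"yaw": 0}])

```text
clock: 23.4
eef_pos: [622.6, 242.5, 37.9]
tcp_rot: [3.141, 0.001, 2.929]
contact_force: [-2.5, -3.2, 9.6]
opening: 0.475
grasp_force: 52.4
```

Request:
carry_out(targets=[{"dp": [0,0,0],"yaw": 0},{"dp": [0,0,0],"yaw": 0},{"dp": [0,0,0],"yaw": 0},{"dp": [0,0,0],"yaw": 0}], fingers=0.2)

```text
clock: 23.9
eef_pos: [622.0, 242.4, 36.4]
tcp_rot: [-3.141, -0.0, 2.929]
contact_force: [-0.1, 0.4, -0.6]
opening: 0.599
grasp_force: 0.0
```

Request:
carry_out(targets=[{"dp": [0,0,0],"yaw": 0},{"dp": [0,0,0],"yaw": 0},{"dp": [0,0,-2],"yaw": 0},{"dp": [0,0,-12],"yaw": 0},{"dp": [0,0,-40],"yaw": 0},{"dp": [0,0,-80],"yaw": 0},{"dp": [0,0,-120],"yaw": 0},{"dp": [0,0,-140],"yaw": 0},{"dp": [0,0,-145],"yaw": 0},{"dp": [0,0,-145],"yaw": 0}], fingers=1)

```text
clock: 25.15
eef_pos: [621.6, 242.3, 180.6]
tcp_rot: [-3.141, -0.001, 2.929]
contact_force: [-0.1, -0.1, -0.3]
opening: 0.998
grasp_force: 0.0
```

Run:
```python
from h import *
to(616,-262,180,-12.2)
a=crop(r.grab_frame("scene"),160,360,120,270,4)
cv2.imwrite("pics/c10.png",a)
```

```text
dp [np.float64(-100.9), np.float64(-494.1), np.float64(0.6)] yaw 90.0 clock 25.15 ang 77.83 [621.6 242.3 180.6]
```

View pics/c10.png

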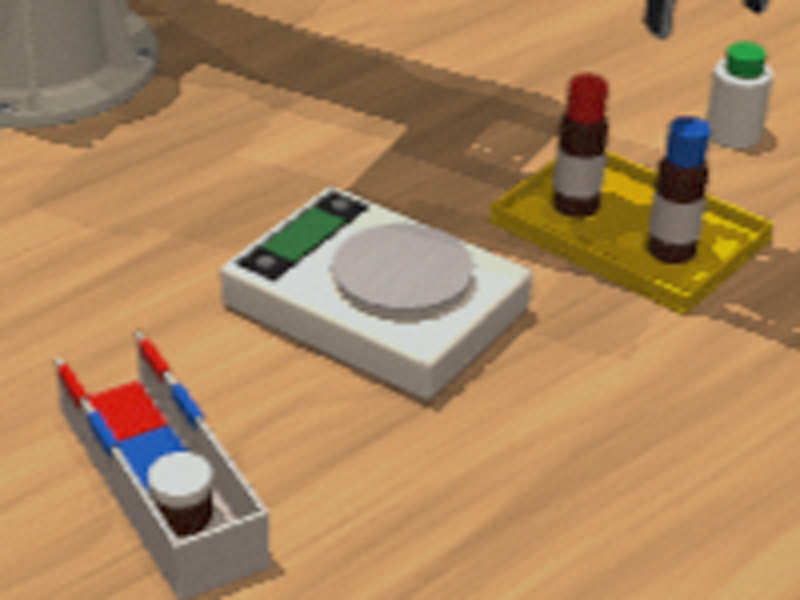

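Both bottles stand upright in the tray. The jar (180,490) is free, the red pad is at (130,410), the blue pad at (158,455), and the pan centre at (402,267).

Request:
carry_out(targets=[{"dp": [-4,-20,0],"yaw": 4},{"dp": [-13,-65,0],"yaw": 13},{"dp": [-23,-115,0],"yaw": 22},{"dp": [-33,-165,0],"yaw": 31},{"dp": [-43,-215,0],"yaw": 40},{"dp": [-54,-265,0],"yaw": 49},{"dp": [-64,-315,0],"yaw": 58},{"dp": [-74,-365,0],"yaw": 67},{"dp": [-84,-415,0],"yaw": 76},{"dp": [-93,-455,0],"yaw": 84},{"dp": [-99,-485,0],"yaw": 89},{"dp": [-101,-494,0],"yaw": 90}])

```text
clock: 26.7
eef_pos: [615.6, -263.2, 179.7]
tcp_rot: [-3.139, -0.0, 1.356]
contact_force: [0.3, 0.6, -0.5]
opening: 1.001
grasp_force: 0.0
```

Request:
carry_out(targets=[{"dp": [0,0,0],"yaw": 0},{"dp": [0,0,10],"yaw": 0},{"dp": [0,0,30],"yaw": 0},{"dp": [0,0,60],"yaw": 0},{"dp": [0,0,80],"yaw": 0},{"dp": [0,0,90],"yaw": 0},{"dp": [0,0,90],"yaw": 0},{"dp": [0,0,90],"yaw": 0}])

```text
clock: 27.7
eef_pos: [617.3, -262.0, 92.5]
tcp_rot: [3.14, 0.0, 1.358]
contact_force: [-0.3, -0.8, 0.9]
opening: 0.996
grasp_force: 0.0
```

Run:
```python
from h import *
to(616,-262,-12,-12.2)
S=lambda x,y:(160+(x+.5)/4-.5,120+(y+.5)/4-.5)
for p,z in[((180,474),46),((402,267),58),((130,410),9),((158,455),9)]: print(ray("scene",S(*p),z))
```

```text
dp [np.float64(-0.3), np.float64(-1.3), np.float64(104.5)] yaw 0.0 clock 27.7 ang -12.17 [ 617.3 -262.    92.5]
[ 617.8 -262.2]
[549.    1.5]
[ 505.  -228.4]
[ 558.5 -240.9]
```

Request:
carry_out(targets=[{"dp": [0,-1,15],"yaw": 0},{"dp": [0,-1,40],"yaw": 0},{"dp": [0,-1,60],"yaw": 0},{"dp": [0,-1,75],"yaw": 0},{"dp": [0,-1,80],"yaw": 0},{"dp": [0,-1,80],"yaw": 0}])

```text
clock: 28.45
eef_pos: [615.7, -261.6, 11.5]
tcp_rot: [-3.141, -0.0, 1.358]
contact_force: [0.3, 0.4, -0.3]
opening: 0.997
grasp_force: 0.0
```

Request:
carry_out(targets=[{"dp": [0,0,5],"yaw": 0},{"dp": [0,0,10],"yaw": 0},{"dp": [0,0,15],"yaw": 0},{"dp": [0,0,15],"yaw": 0}])

```text
clock: 28.95
eef_pos: [615.3, -261.4, -3.9]
tcp_rot: [-3.141, -0.0, 1.358]
contact_force: [-1.1, 0.0, -0.2]
opening: 1.003
grasp_force: 0.0
```

Run:
```python
from h import *
to(616,-262,-12,-12.2)
a=crop(r.grab_frame("scene"),150,250,160,260,6)
cv2.imwrite("pics/c11.png",a)
```

```text
dp [np.float64(-0.5), np.float64(0.8), np.float64(8.1)] yaw 0.0 clock 28.95 ang -12.18 [ 615.3 -261.4   -3.9]
```

View pics/c11.png

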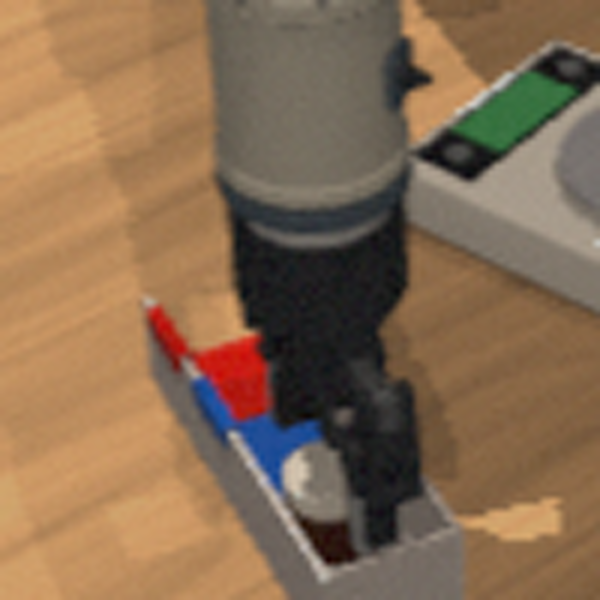

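The back finger is in the lane behind the jar, with its tip at about (375,550), and the lid centre is at about (330,471). I'll check the sideways alignment by projection.

Run:
```python
from h import *
c=r.get_calibration("scene"); K=np.array([[c['fx'],0,c['cx']],[0,c['fy'],c['cy']],[0,0,1]])
P=[[615.3+t*.977,-261.4-t*.211,z] for t,z in((0,46),(43,34),(57,34),(50,34),(50,22),(50,46))]
q=cv2.projectPoints(np.array(P,float),c['rvec'],c['tvec'],K,None)[0][:,0]
print(((q-[150,160]+.5)*6-.5).round())
```

```text
[[328. 468.]
 [368. 546.]
 [382. 566.]
 [375. 556.]
 [376. 575.]
 [374. 536.]]
```

The projection matches to about a millimetre, and the roughly 34 mm height offset is confirmed. I'll descend 9 mm and grip.

Request:
carry_out(targets=[{"dp": [0,1,4],"yaw": 0},{"dp": [0,1,7],"yaw": 0},{"dp": [0,1,9],"yaw": 0},{"dp": [0,1,9],"yaw": 0}])

```text
clock: 29.5
eef_pos: [616.5, -261.7, -12.6]
tcp_rot: [-3.141, -0.0, 1.358]
contact_force: [0.8, -0.3, -0.4]
opening: 1.002
grasp_force: 0.0
```

Request:
carry_out(targets=[{"dp": [0,0,0],"yaw": 0},{"dp": [0,0,0],"yaw": 0},{"dp": [0,0,0],"yaw": 0},{"dp": [0,0,0],"yaw": 0},{"dp": [0,0,0],"yaw": 0},{"dp": [0,0,0],"yaw": 0},{"dp": [0,0,0],"yaw": 0}], fingers=-1, grip_force=30)

```text
clock: 30.38
eef_pos: [616.8, -261.8, -12.1]
tcp_rot: [3.141, 0.0, 1.358]
contact_force: [-1.3, -0.1, 5.8]
opening: 0.507
grasp_force: 30.9
```

Request:
carry_out(targets=[{"dp": [0,0,-4],"yaw": 0},{"dp": [0,0,-12],"yaw": 0},{"dp": [0,0,-30],"yaw": 0},{"dp": [0,0,-55],"yaw": 0},{"dp": [0,0,-80],"yaw": 0},{"dp": [0,0,-105],"yaw": 0},{"dp": [0,0,-115],"yaw": 0},{"dp": [0,0,-120],"yaw": 0},{"dp": [0,0,-120],"yaw": 0}])

```text
clock: 31.5
eef_pos: [616.4, -261.7, 107.4]
tcp_rot: [-3.141, -0.0, 1.358]
contact_force: [-0.7, -0.1, -0.7]
opening: 0.508
grasp_force: 30.6
```

Run:
```python
from h import *
to(546.5,3,107,-12.2)
```

```text
dp [np.float64(244.0), np.float64(-124.2), np.float64(0.4)] yaw 0.0 clock 31.5 ang -12.18 [ 616.4 -261.7  107.4]
```

Request:
carry_out(targets=[{"dp": [10,-5,0],"yaw": 0},{"dp": [36,-18,0],"yaw": 0},{"dp": [72,-37,0],"yaw": 0},{"dp": [108,-55,0],"yaw": 0},{"dp": [144,-73,0],"yaw": 0},{"dp": [180,-92,0],"yaw": 0},{"dp": [212,-108,0],"yaw": 0},{"dp": [234,-119,0],"yaw": 0},{"dp": [244,-124,0],"yaw": 0},{"dp": [244,-124,0],"yaw": 0}])

```text
clock: 32.75
eef_pos: [546.5, 3.4, 107.3]
tcp_rot: [-3.141, 0.0, 1.359]
contact_force: [0.1, 0.1, -0.8]
opening: 0.503
grasp_force: 30.7
```

Request:
carry_out(targets=[{"dp": [0,0,10],"yaw": 0},{"dp": [0,0,28],"yaw": 0},{"dp": [0,0,45],"yaw": 0},{"dp": [0,0,52],"yaw": 0},{"dp": [0,0,55],"yaw": 0},{"dp": [0,0,55],"yaw": 0}])

```text
clock: 33.5
eef_pos: [547.0, 2.9, 52.5]
tcp_rot: [-3.142, 0.0, 1.358]
contact_force: [0.1, -0.6, -1.0]
opening: 0.507
grasp_force: 30.6
```

Run:
```python
from h import *
to(546.5,3,40,-12.2)
a=crop(r.grab_frame("scene"),225,305,150,225,7)
cv2.imwrite("pics/c12.png",a)
```

```text
dp [np.float64(-0.0), np.float64(-0.5), np.float64(12.5)] yaw 0.0 clock 33.5 ang -12.18 [547.    2.9  52.5]
```

View pics/c12.png

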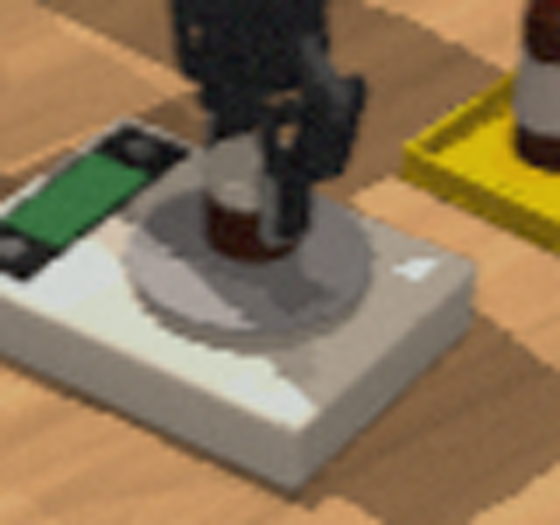

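The jar hangs over the pan, with its base at (252,240) and the pan centre at (250,253), about 12 mm up. I'll lower it.

Request:
carry_out(targets=[{"dp": [0,0,5],"yaw": 0},{"dp": [0,0,10],"yaw": 0},{"dp": [0,0,11],"yaw": 0},{"dp": [0,0,11],"yaw": 0}])

```text
clock: 34.05
eef_pos: [546.8, 2.9, 41.5]
tcp_rot: [-3.141, 0.0, 1.358]
contact_force: [0.1, 0.3, -0.5]
opening: 0.506
grasp_force: 30.6
```

Request:
carry_out(targets=[{"dp": [0,0,1],"yaw": 0},{"dp": [0,0,1],"yaw": 0},{"dp": [0,0,1],"yaw": 0}])

```text
clock: 34.42
eef_pos: [546.9, 2.9, 40.6]
tcp_rot: [3.142, 0.0, 1.358]
contact_force: [-1.1, -0.6, -1.2]
opening: 0.503
grasp_force: 30.6
```

Request:
carry_out(targets=[{"dp": [0,0,1],"yaw": 0},{"dp": [0,0,1],"yaw": 0},{"dp": [0,0,1],"yaw": 0}])

```text
clock: 34.8
eef_pos: [547.0, 2.9, 39.8]
tcp_rot: [3.141, -0.0, 1.358]
contact_force: [-1.5, -0.0, 4.3]
opening: 0.503
grasp_force: 31.0
```

Request:
carry_out(targets=[{"dp": [0,0,0],"yaw": 0},{"dp": [0,0,0],"yaw": 0},{"dp": [0,0,0],"yaw": 0},{"dp": [0,0,0],"yaw": 0}], fingers=0.3)

```text
clock: 35.3
eef_pos: [546.9, 2.9, 39.5]
tcp_rot: [-3.141, 0.0, 1.358]
contact_force: [-0.8, 0.5, 0.4]
opening: 0.65
grasp_force: 0.0
```

Request:
carry_out(targets=[{"dp": [0,0,0],"yaw": 0},{"dp": [0,0,0],"yaw": 0},{"dp": [0,0,-2],"yaw": 0},{"dp": [0,0,-12],"yaw": 0},{"dp": [0,0,-40],"yaw": 0},{"dp": [0,0,-80],"yaw": 0},{"dp": [0,0,-120],"yaw": 0},{"dp": [0,0,-140],"yaw": 0},{"dp": [0,0,-145],"yaw": 0},{"dp": [0,0,-145],"yaw": 0}], fingers=1)

```text
clock: 36.55
eef_pos: [546.7, 2.9, 184.5]
tcp_rot: [3.142, -0.0, 1.358]
contact_force: [-0.8, -0.3, 0.2]
opening: 1.001
grasp_force: 0.0
```

Run:
```python
from h import *
to(622.3,242.5,183,77.8)
a=crop(r.grab_frame("scene"),225,385,120,225,5)
cv2.imwrite("pics/c13.png",a)
```

```text
dp [np.float64(250.1), np.float64(23.4), np.float64(1.5)] yaw -90.0 clock 36.55 ang -12.18 [546.7   2.9 184.5]
```

View pics/c13.png

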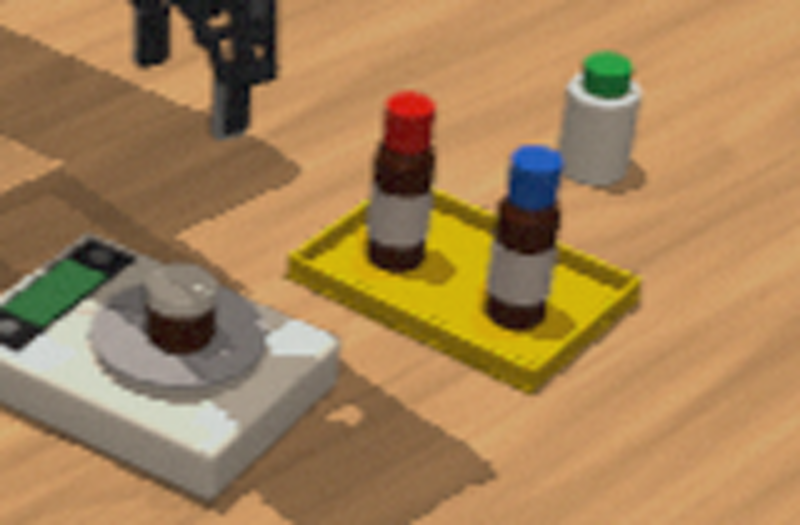

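The jar stands on the pan with its lid centre at (181,285), and the pan spans x 92–265. I'll check the offset in numbers.

Run:
```python
from h import *
S=lambda x,y:(225+(x+.5)/5-.5,120+(y+.5)/5-.5)
print(ray("scene",S(181,285),98),ray("scene",S(178.5,334),58))
```

```text
[ 5.523e+02 -1.000e-01] [549.4   1.9]
```

Request:
carry_out(targets=[{"dp": [10,1,0],"yaw": -6},{"dp": [30,3,0],"yaw": -15},{"dp": [58,5,0],"yaw": -24},{"dp": [86,8,0],"yaw": -33},{"dp": [114,11,0],"yaw": -42},{"dp": [142,13,0],"yaw": -51},{"dp": [170,16,0],"yaw": -60},{"dp": [198,18,0],"yaw": -69},{"dp": [222,21,0],"yaw": -78},{"dp": [240,22,0],"yaw": -86},{"dp": [250,23,0],"yaw": -90},{"dp": [250,23,0],"yaw": -90}])

```text
clock: 38.1
eef_pos: [621.5, 242.7, 182.9]
tcp_rot: [-3.14, -0.002, 2.929]
contact_force: [0.5, 0.4, 0.7]
opening: 1.004
grasp_force: 0.0
```

Request:
carry_out(targets=[{"dp": [0,0,15],"yaw": 0},{"dp": [0,0,45],"yaw": 0},{"dp": [0,0,80],"yaw": 0},{"dp": [0,0,110],"yaw": 0},{"dp": [0,0,130],"yaw": 0},{"dp": [0,0,138],"yaw": 0},{"dp": [0,0,138],"yaw": 0},{"dp": [0,0,138],"yaw": 0}])

```text
clock: 39.1
eef_pos: [622.9, 242.7, 47.7]
tcp_rot: [3.141, 0.001, 2.929]
contact_force: [-0.4, 0.6, 0.3]
opening: 0.998
grasp_force: 0.0
```

Run:
```python
from h import *
to(622.3,242.5,37.5,77.8)
```

```text
dp [np.float64(0.5), np.float64(-0.3), np.float64(10.2)] yaw 0.0 clock 39.1 ang 77.82 [622.9 242.7  47.7]
```

Request:
carry_out(targets=[{"dp": [0,0,5],"yaw": 0},{"dp": [0,0,9],"yaw": 0},{"dp": [0,0,10],"yaw": 0},{"dp": [0,0,10],"yaw": 0}])

```text
clock: 39.6
eef_pos: [622.0, 242.4, 36.4]
tcp_rot: [-3.141, -0.0, 2.929]
contact_force: [-0.6, 0.5, 0.6]
opening: 0.999
grasp_force: 0.0
```

Request:
carry_out(targets=[{"dp": [0,0,0],"yaw": 0},{"dp": [0,0,0],"yaw": 0},{"dp": [0,0,0],"yaw": 0},{"dp": [0,0,0],"yaw": 0},{"dp": [0,0,0],"yaw": 0},{"dp": [0,0,0],"yaw": 0},{"dp": [0,0,0],"yaw": 0}], fingers=-1, grip_force=50)

```text
clock: 40.48
eef_pos: [622.3, 242.4, 36.9]
tcp_rot: [3.142, 0.0, 2.929]
contact_force: [-1.8, -2.1, 5.9]
opening: 0.472
grasp_force: 50.5
```

Request:
carry_out(targets=[{"dp": [0,0,-4],"yaw": 0},{"dp": [0,0,-12],"yaw": 0},{"dp": [0,0,-30],"yaw": 0},{"dp": [0,0,-55],"yaw": 0},{"dp": [0,0,-80],"yaw": 0},{"dp": [0,0,-105],"yaw": 0},{"dp": [0,0,-125],"yaw": 0},{"dp": [0,0,-136],"yaw": 0},{"dp": [0,0,-140],"yaw": 0},{"dp": [0,0,-140],"yaw": 0}])

```text
clock: 41.72
eef_pos: [621.8, 242.3, 176.1]
tcp_rot: [-3.141, -0.001, 2.929]
contact_force: [0.8, -0.6, -2.5]
opening: 0.471
grasp_force: 50.8
```

Run:
```python
from h import *
to(557.1,-249.2,178,77.8)
```

```text
dp [np.float64(-40.4), np.float64(-494.1), np.float64(-1.9)] yaw 0.0 clock 41.725 ang 77.83 [621.8 242.3 176.1]
```

Request:
carry_out(targets=[{"dp": [-1,-15,0],"yaw": 0},{"dp": [-4,-50,0],"yaw": 0},{"dp": [-8,-100,0],"yaw": 0},{"dp": [-12,-150,0],"yaw": 0},{"dp": [-16,-200,0],"yaw": 0},{"dp": [-20,-250,0],"yaw": 0},{"dp": [-24,-300,0],"yaw": 0},{"dp": [-28,-350,0],"yaw": 0},{"dp": [-32,-400,0],"yaw": 0},{"dp": [-36,-450,0],"yaw": 0},{"dp": [-39,-480,0],"yaw": 0},{"dp": [-40,-494,0],"yaw": 0}])

```text
clock: 43.22
eef_pos: [555.7, -250.7, 175.9]
tcp_rot: [3.142, -0.001, 2.927]
contact_force: [-0.7, -0.0, -2.5]
opening: 0.477
grasp_force: 51.0
```

Request:
carry_out(targets=[{"dp": [0,0,0],"yaw": 0},{"dp": [0,0,0],"yaw": 0},{"dp": [0,0,15],"yaw": 0},{"dp": [0,0,40],"yaw": 0},{"dp": [0,0,60],"yaw": 0},{"dp": [0,0,70],"yaw": 0},{"dp": [0,0,70],"yaw": 0},{"dp": [0,0,70],"yaw": 0}])

```text
clock: 44.22
eef_pos: [557.6, -248.9, 107.2]
tcp_rot: [-3.141, 0.001, 2.929]
contact_force: [-0.9, -0.3, -1.8]
opening: 0.473
grasp_force: 51.0
```

Run:
```python
from h import *
to(557.1,-249.2,42,77.8)
```

```text
dp [np.float64(0.4), np.float64(-0.4), np.float64(65.2)] yaw 0.0 clock 44.225 ang 77.84 [ 557.6 -248.9  107.2]
```

Request:
carry_out(targets=[{"dp": [0,0,10],"yaw": 0},{"dp": [0,0,30],"yaw": 0},{"dp": [0,0,48],"yaw": 0},{"dp": [0,0,58],"yaw": 0},{"dp": [0,0,62],"yaw": 0},{"dp": [0,0,62],"yaw": 0},{"dp": [0,0,62],"yaw": 0}])

```text
clock: 45.1
eef_pos: [557.4, -249.1, 45.2]
tcp_rot: [-3.141, 0.001, 2.929]
contact_force: [0.3, 0.2, -3.2]
opening: 0.472
grasp_force: 51.0
```

Request:
carry_out(targets=[{"dp": [0,0,1],"yaw": 0},{"dp": [0,0,2],"yaw": 0},{"dp": [0,0,2],"yaw": 0}])

```text
clock: 45.48
eef_pos: [557.0, -248.9, 42.6]
tcp_rot: [-3.142, 0.0, 2.929]
contact_force: [-0.7, -1.0, -2.5]
opening: 0.472
grasp_force: 51.0
```

Request:
carry_out(targets=[{"dp": [0,0,1],"yaw": 0},{"dp": [0,0,2],"yaw": 0},{"dp": [0,0,2],"yaw": 0}])

```text
clock: 45.85
eef_pos: [557.2, -249.0, 40.9]
tcp_rot: [-3.142, 0.0, 2.929]
contact_force: [-0.8, 0.0, 3.5]
opening: 0.474
grasp_force: 51.5
```

Request:
carry_out(targets=[{"dp": [0,0,0.5],"yaw": 0},{"dp": [0,0,0.5],"yaw": 0},{"dp": [0,0,0.5],"yaw": 0},{"dp": [0,0,0.5],"yaw": 0}], fingers=0.2)

```text
clock: 46.35
eef_pos: [557.0, -248.9, 40.1]
tcp_rot: [-3.142, -0.0, 2.929]
contact_force: [0.1, 0.6, -0.2]
opening: 0.597
grasp_force: 0.0
```

Request:
carry_out(targets=[{"dp": [0,0,0],"yaw": 0},{"dp": [0,0,0],"yaw": 0},{"dp": [0,0,-2],"yaw": 0},{"dp": [0,0,-12],"yaw": 0},{"dp": [0,0,-40],"yaw": 0},{"dp": [0,0,-80],"yaw": 0},{"dp": [0,0,-120],"yaw": 0},{"dp": [0,0,-150],"yaw": 0},{"dp": [0,0,-155],"yaw": 0},{"dp": [0,0,-155],"yaw": 0}], fingers=1)

```text
clock: 47.6
eef_pos: [556.8, -248.8, 195.0]
tcp_rot: [-3.142, 0.0, 2.929]
contact_force: [-0.7, 0.2, 0.1]
opening: 0.996
grasp_force: 0.0
```

Run:
```python
from h import *
to(523.9,227.9,195,77.8)
```

```text
dp [np.float64(132.7), np.float64(459.0), np.float64(0.0)] yaw 0.0 clock 47.6 ang 77.82 [ 556.8 -248.8  195. ]
```

Request:
carry_out(targets=[{"dp": [6,20,0],"yaw": 0},{"dp": [19,65,0],"yaw": 0},{"dp": [33,115,0],"yaw": 0},{"dp": [48,165,0],"yaw": 0},{"dp": [62,215,0],"yaw": 0},{"dp": [76,265,0],"yaw": 0},{"dp": [91,315,0],"yaw": 0},{"dp": [105,365,0],"yaw": 0},{"dp": [118,410,0],"yaw": 0},{"dp": [127,441,0],"yaw": 0},{"dp": [133,459,0],"yaw": 0},{"dp": [133,459,0],"yaw": 0}])

```text
clock: 49.1
eef_pos: [522.9, 228.6, 194.3]
tcp_rot: [-3.141, -0.001, 2.931]
contact_force: [-0.5, 0.8, -0.0]
opening: 1.004
grasp_force: 0.0
```

Request:
carry_out(targets=[{"dp": [0,0,15],"yaw": 0},{"dp": [0,0,45],"yaw": 0},{"dp": [0,0,80],"yaw": 0},{"dp": [0,0,115],"yaw": 0},{"dp": [0,0,140],"yaw": 0},{"dp": [0,0,148],"yaw": 0},{"dp": [0,0,148],"yaw": 0},{"dp": [0,0,148],"yaw": 0}])

```text
clock: 50.1
eef_pos: [524.6, 227.8, 48.0]
tcp_rot: [3.141, 0.001, 2.929]
contact_force: [-0.3, -0.4, 0.2]
opening: 0.997
grasp_force: 0.0
```

Run:
```python
from h import *
to(523.9,227.9,37.5,77.8)
```

```text
dp [np.float64(0.7), np.float64(-0.1), np.float64(10.5)] yaw -0.0 clock 50.1 ang 77.8 [524.6 227.8  48. ]
```

Request:
carry_out(targets=[{"dp": [0,0,5],"yaw": 0},{"dp": [0,0,9],"yaw": 0},{"dp": [0,0,10],"yaw": 0},{"dp": [0,0,10],"yaw": 0}])

```text
clock: 50.6
eef_pos: [523.7, 227.9, 37.0]
tcp_rot: [-3.142, -0.0, 2.929]
contact_force: [0.7, -0.2, 0.4]
opening: 0.998
grasp_force: 0.0
```

Request:
carry_out(targets=[{"dp": [0,0,0],"yaw": 0},{"dp": [0,0,0],"yaw": 0},{"dp": [0,0,0],"yaw": 0},{"dp": [0,0,0],"yaw": 0},{"dp": [0,0,0],"yaw": 0},{"dp": [0,0,0],"yaw": 0},{"dp": [0,0,0],"yaw": 0}], fingers=-1, grip_force=50)

```text
clock: 51.48
eef_pos: [523.9, 227.9, 37.4]
tcp_rot: [3.141, 0.0, 2.929]
contact_force: [-1.5, -1.8, 4.9]
opening: 0.472
grasp_force: 50.4
```

Request:
carry_out(targets=[{"dp": [0,0,-4],"yaw": 0},{"dp": [0,0,-12],"yaw": 0},{"dp": [0,0,-30],"yaw": 0},{"dp": [0,0,-55],"yaw": 0},{"dp": [0,0,-80],"yaw": 0},{"dp": [0,0,-105],"yaw": 0},{"dp": [0,0,-125],"yaw": 0},{"dp": [0,0,-136],"yaw": 0},{"dp": [0,0,-140],"yaw": 0},{"dp": [0,0,-140],"yaw": 0}])

```text
clock: 52.72
eef_pos: [523.6, 227.8, 176.9]
tcp_rot: [-3.141, -0.0, 2.929]
contact_force: [0.7, -0.1, -1.4]
opening: 0.468
grasp_force: 50.7
```

Run:
```python
from h import *
to(501.3,-236.9,178,77.8)
```

```text
dp [np.float64(-76.2), np.float64(-458.9), np.float64(-1.1)] yaw 0.0 clock 52.725 ang 77.82 [523.6 227.8 176.9]
```

Request:
carry_out(targets=[{"dp": [-2,-15,0],"yaw": 0},{"dp": [-9,-55,0],"yaw": 0},{"dp": [-17,-105,0],"yaw": 0},{"dp": [-26,-155,0],"yaw": 0},{"dp": [-34,-205,0],"yaw": 0},{"dp": [-42,-255,0],"yaw": 0},{"dp": [-51,-305,0],"yaw": 0},{"dp": [-59,-355,0],"yaw": 0},{"dp": [-67,-405,0],"yaw": 0},{"dp": [-73,-440,0],"yaw": 0},{"dp": [-76,-459,0],"yaw": 0},{"dp": [-76,-459,0],"yaw": 0}])

```text
clock: 54.22
eef_pos: [500.6, -237.7, 176.6]
tcp_rot: [3.141, -0.001, 2.927]
contact_force: [0.2, 0.6, -1.6]
opening: 0.471
grasp_force: 51.0
```

Request:
carry_out(targets=[{"dp": [0,0,0],"yaw": 0},{"dp": [0,0,15],"yaw": 0},{"dp": [0,0,45],"yaw": 0},{"dp": [0,0,75],"yaw": 0},{"dp": [0,0,100],"yaw": 0},{"dp": [0,0,120],"yaw": 0},{"dp": [0,0,126],"yaw": 0},{"dp": [0,0,126],"yaw": 0},{"dp": [0,0,126],"yaw": 0}])

```text
clock: 55.35
eef_pos: [501.9, -236.9, 51.8]
tcp_rot: [-3.141, 0.001, 2.929]
contact_force: [0.2, -1.0, -2.3]
opening: 0.476
grasp_force: 51.0
```

Run:
```python
from h import *
to(501.3,-236.9,42,77.8)
```

```text
dp [np.float64(0.6), np.float64(-0.1), np.float64(9.8)] yaw 0.0 clock 55.35 ang 77.84 [ 501.9 -236.9   51.8]
```

Request:
carry_out(targets=[{"dp": [0,0,4],"yaw": 0},{"dp": [0,0,7],"yaw": 0},{"dp": [0,0,7],"yaw": 0}])

```text
clock: 55.72
eef_pos: [501.1, -236.8, 43.9]
tcp_rot: [3.142, -0.0, 2.929]
contact_force: [-1.5, -0.1, -2.3]
opening: 0.475
grasp_force: 51.0
```

Request:
carry_out(targets=[{"dp": [0,0,1],"yaw": 0},{"dp": [0,0,1.5],"yaw": 0},{"dp": [0,0,1.5],"yaw": 0}])

```text
clock: 56.1
eef_pos: [501.3, -236.9, 42.6]
tcp_rot: [-3.142, -0.0, 2.929]
contact_force: [0.9, -0.8, -2.0]
opening: 0.472
grasp_force: 51.0
```

Request:
carry_out(targets=[{"dp": [0,0,0.5],"yaw": 0},{"dp": [0,0,1],"yaw": 0},{"dp": [0,0,1],"yaw": 0}])

```text
clock: 56.48
eef_pos: [501.3, -236.8, 41.5]
tcp_rot: [-3.142, -0.0, 2.929]
contact_force: [0.4, -0.0, -1.2]
opening: 0.475
grasp_force: 51.0
```

Request:
carry_out(targets=[{"dp": [0,0,0.5],"yaw": 0},{"dp": [0,0,1],"yaw": 0},{"dp": [0,0,1],"yaw": 0}])

```text
clock: 56.85
eef_pos: [501.6, -237.0, 41.5]
tcp_rot: [-3.142, 0.001, 2.929]
contact_force: [-2.4, 0.9, 8.4]
opening: 0.475
grasp_force: 52.0
```

Request:
carry_out(targets=[{"dp": [0,0,0],"yaw": 0},{"dp": [0,0,0],"yaw": 0},{"dp": [0,0,0],"yaw": 0},{"dp": [0,0,0],"yaw": 0}], fingers=0.2)

```text
clock: 57.35
eef_pos: [501.3, -236.9, 40.5]
tcp_rot: [-3.142, -0.0, 2.929]
contact_force: [-0.1, 0.2, -0.7]
opening: 0.6
grasp_force: 0.0
```

Request:
carry_out(targets=[{"dp": [0,0,0],"yaw": 0},{"dp": [0,0,0],"yaw": 0},{"dp": [0,0,-2],"yaw": 0},{"dp": [0,0,-12],"yaw": 0},{"dp": [0,0,-40],"yaw": 0},{"dp": [0,0,-80],"yaw": 0},{"dp": [0,0,-120],"yaw": 0},{"dp": [0,0,-150],"yaw": 0},{"dp": [0,20,-160],"yaw": 0},{"dp": [0,60,-160],"yaw": 0},{"dp": [0,110,-160],"yaw": 0},{"dp": [0,150,-160],"yaw": 0}], fingers=1)

```text
clock: 58.85
eef_pos: [532.5, -87.5, 200.1]
tcp_rot: [3.141, -0.001, 2.929]
contact_force: [-0.1, 0.7, 0.9]
opening: 1.002
grasp_force: 0.0
```

Request:
carry_out(targets=[{"dp": [0,40,0],"yaw": 0},{"dp": [0,80,0],"yaw": 0},{"dp": [0,120,0],"yaw": 0},{"dp": [0,160,0],"yaw": 0},{"dp": [0,180,0],"yaw": 0},{"dp": [0,180,0],"yaw": 0}])

```text
clock: 59.6
eef_pos: [570.4, 87.1, 200.1]
tcp_rot: [-3.141, -0.001, 2.931]
contact_force: [-0.2, 0.4, -0.4]
opening: 0.999
grasp_force: 0.0
```

Run:
```python
from h import *
a=crop(r.grab_frame("top"),305,375,115,215,6); b=crop(r.grab_frame("scene"),160,222,160,260,6)
cv2.imwrite("pics/c14.png",np.hstack([a,b]))
```

```text
(no output)
```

View pics/c14.png

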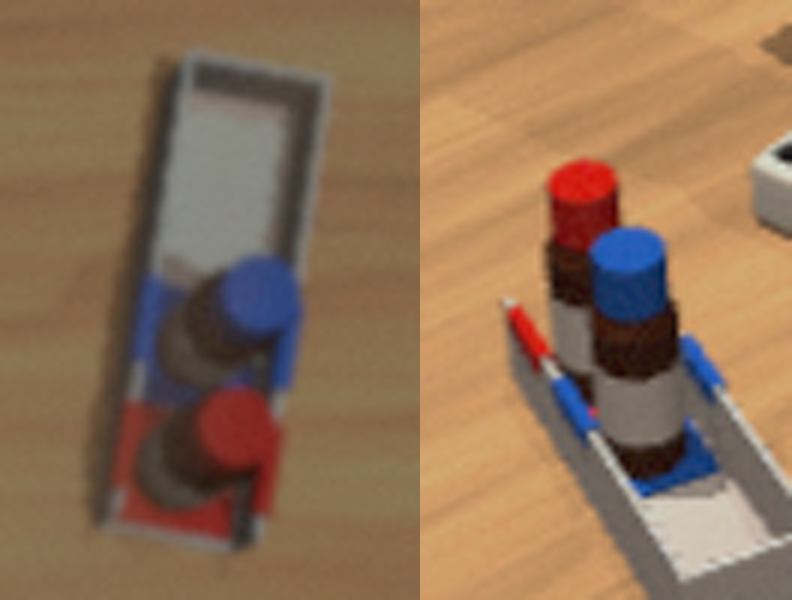

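The caps are at (236,428) and (261,297), which is within about 1 px of their starting positions. Both bottles are upright on their own pads, so I'm handing in.

```bash
python3 -c "
from rig import r
print(r.sign_off())"
```

```text
the job is handed in; nothing more can be done
None
```

I handed the job in at about 60 s: the jar stands about 4 mm from the pan's centre, both tall bottles are back upright on their own colour pads within about 1 mm of where they started, and I never touched the dropper or the flask; the hand-in returned no verdict.

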